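Seat the white calibration disc in the colour meter's slide

TASK

Take the white ceramic calibration disc from its cork stand, lay it flat on the open near end of the colour meter's steel plate, and slide it along the plate between the guide rails until it drops into the shallow round pocket and sits flat and fully home there, then let go. Slide it gently, without forcing it against the meter and without lifting it again once it is between the rails, and leave the rack, the bottle and the beaker where they stand.

Things in the scene. Friction and masses are not known exactly. Their poses are not given: they have to be found in the camera images.
- disc: Flat white ceramic disc, 50 mm diameter, 12 mm thick, about 40 to 80 g. Origin at the centre of its underside, z up. It starts lying flat and centred on the cork stand, with its rim overhanging the stand all round.
- stand: Fixed round cork stand, 30 mm high (foot 44 mm diameter, column 36 mm diameter above it). Origin at the centre of its underside, on the work surface.
- meter: Colour meter with a steel plate, fixed on the work surface. Origin on the work surface (z = 0) below the mouth between its rails, midway between them; x along the rails, the way the disc must slide, from open end to reading head; z up. The plate is 86 mm wide, its flat top at z = 20 mm. Past the mouth, pushing or pressing the disc against the meter with over 15 N counts as forcing it.
- open_end (a point): Point on the plate's top on the centre line, 70 mm before the mouth: the open near end, where to lay the disc. No rails here. The plate's near edge lies somewhere 110 to 170 mm before the mouth. Axes as the meter's.
- mouth (a point): Mouth of the rails, on the plate's top (z = 20 mm). Two straight rails run from here 185 mm to the head, 52 mm apart inside, tops 8 mm above the plate. In front, slanting guides of equal height form a funnel, about 84 mm wide inside at 30 mm before the mouth, narrowing to the mouth. Axes as the meter's.
- pocket_zone (a point): NOT the pocket: a fixed point on the plate's top, 85 mm past the mouth. The one round pocket, 54.5 mm diameter, 4.5 mm deep, is on the centre line within 30 mm of it either way; where is not measured. Sliding takes about 1 N; the disc may dip and catch on the rim at 3 to 5 N: push again. Once in by its own weight, 7.5 mm proud of the plate, the wall stops it and the force rises steeply.
- head (a point): Upper front edge of the reading head, a white box 60 mm high, 110 mm wide and 75 mm long that closes the far end of the rails, 185 mm past the mouth.
- rack: Loose white wire test tube rack with tubes, 54 x 164 mm, 132 mm high. Origin at the centre of its underside. To be left alone.
- bottle: Loose brown glass bottle, 64 mm diameter, 120 mm high. Origin at the centre of its underside. To be left alone.
- beaker: Loose glass beaker, 68 mm diameter, 85 mm high. Origin at the centre of its underside. To be left alone.
Things that resemble listed ones, but are neither listed nor needed, are in the scene too. What is meant by the disc is not yellow, and is the larger of those in its own colour.

How it is judged:
By the outcome, as a careful person would: the job done as asked, in the order asked, and still so for the second after the job is handed in, with the robot touching nothing.
It also fails if it takes over 59 s, if anything falls off the work surface, if the arm or the gripper's body presses on something with over 40 N, if the wrist force passes 120 N, or if a joint passes its speed limit or range.

ROBOT

A 6-joint arm with a two-finger parallel gripper is mounted at the origin on the work surface. World frame = base frame: x ahead of the robot, y to its left, z up, the work surface at z = 0. Lengths are in mm, angles in rad, forces in N, time in s.
With the tool pointing down it reaches from about 400 to 925 mm from the base axis. Payload 12.5 kg.
Tool frame: the origin (TCP) lies at the very end of the fingers, on their centre line; the grasp point (between the pads) lies 19 mm behind it; z points along the fingers, y is the direction in which the jaws open and shut (so a half turn about z gives the same grasp; the last joint's range is limited). The gripper opens to 95 mm and grips with 3 to 60 N. Pads are 20 mm wide; open, the fingers measure 119 mm over their backs; the gripper's body (75 mm by 180 mm) begins 59 mm behind the grasp point.
Start: joints at [-1.435, 0.491, 1.559, -0, 1.092, -0.106], TCP at [149.679, -606.83, 214.661] pointing down, gripper open.
Joint ranges: [-3.1, 3.1], [-0.84, 2.19], [0.05, 2.79], [-1.13, 4.28], [0.06, 2.93], [-2.69, 2.69]. Speed limits (rad/s): [2.22, 2.22, 2.79, 3.14, 3.14, 3.14].

INTERFACE

Orientations are given as [roll, pitch, yaw] about the fixed x, y, z axes, in that order (R = Rz(yaw) Ry(pitch) Rx(roll)).
In Python, from cell import env gives the robot as it stands.
- The arm moves only by the shell command python3 -m pendant 'ROWS'. ROWS is JSON, a list that holds one entry, the list of rows, each a list of 5 numbers: the opening, from 0 (shut) to 1 (fully open), then the shift along the tool's x, y, z in m, then the turn about the tool's z in rad. A call has exactly 8 rows; each row is the pose to reach, as a shift and turn from the pose commanded when the call began, along the tool's axes at that moment; what a row does not reach only later rows make up. A row lasts 1/10 s, in which the tool goes at most 50 mm and 8.59 degrees, less where a joint would pass 70% of its speed; a pose out of reach is approached as far as the arm can. A call with a gripper value outside its range is refused whole. The fingers move at their own pace and stop on an object; the grip force is fixed at half the most. Time passes only in rows, so rows that repeat a pose let the fingers close, or fill a call up. It gives the time, the measured TCP pose, the force and the opening at its end, in the units of the state.
- env.state(): the state, without advancing time (a new reading comes with each control period).
- env.read_camera(name): name is "side" or "top" or "wrist"; returns a dict with "image" (384x512x3 uint8, blue, green, red), "range_z" (384x512 float32, mm along the optical axis (not along the pixel's ray), 0 where there is no reading), "fx", "fy", "cx", "cy" (pixels), "rvec" (rotation vector, rad) and "tvec" (3), from world to camera coordinates, as OpenCV has them; the wrist camera has in their place "tool_from_camera" (4x4, takes a point from camera to tool coordinates, whose origin is the TCP and whose axes are the flange's). Camera axes: x right, y down, z forward; pixel columns grow to the right and rows downward; lengths in mm; the calibration is good to about 2 mm. A picture is of the moment at which its call begins: read the wrist's pose just before it.
- env.job_done(): hands the job in, once; it reports no verdict.
The state is a dict: "t": time; "joints": joint angles; "qvel": joint speeds; "tau": joint torques, N m; "eef_pos": TCP position; "tcp_rot": TCP orientation; "ft_force": force on the tool from outside, world axes, zero at the start; "moment": the same for the moment, N m; "opening": opening from 0.0 (shut) to 1.0 (fully open).
Only numpy, scipy, OpenCV 4.12 (cv2) and the standard library are available. Lean on these libraries where they do the work, as an engineer would, in place of code of your own. Each camera call takes 0.05 s, during which the arm holds its last target. There are 200 camera calls.

## Working session

There is one attempt and no reset: what is moved stays moved. The work goes in short steps, Python scripts to look and compute and a shell command to move; the robot and the scene stay as the last step left them, time stands still between calls to the robot, and variables do not carry over. Pictures are saved under pics/ and viewed, about 8 in all and at most 12, crops included, and the job is handed in when it is done.

```bash
ls; mkdir -p pics
cat > h.py <<'E'
import numpy as np, cv2
from cell import env
from scipy.spatial.transform import Rotation as R
def cam(name):
    s=env.state(); c=env.read_camera(name); c['s']=s
    if name=='wrist':
        T=np.eye(4);T[:3,:3]=R.from_euler('xyz',s['tcp_rot']).as_matrix();T[:3,3]=s['eef_pos']
        c['W']=T@c['tool_from_camera']
    else:
        M=np.eye(4);M[:3,:3]=cv2.Rodrigues(np.array(c['rvec'],float))[0];M[:3,3]=np.ravel(c['tvec']);c['W']=np.linalg.inv(M)
    return c
def ray(c,u,v,z):  # world pt on plane z
    d=c['W'][:3,:3]@np.array([(u-c['cx'])/c['fx'],(v-c['cy'])/c['fy'],1]);o=c['W'][:3,3]
    return o+d*(z-o[2])/d[2]
def pts(c):
    v,u=np.mgrid[:384,:512];z=c['range_z']
    p=np.stack([(u-c['cx'])/c['fx']*z,(v-c['cy'])/c['fy']*z,z],-1)
    P=p@c['W'][:3,:3].T+c['W'][:3,3];P[z==0]=np.nan
    return P
E
python3 - <<'E'
from h import *
import pickle
for n in('top','side'):
    c=cam(n);pickle.dump(c,open(n+'.pkl','wb'))
    cv2.imwrite(f'pics/{n}1.png',cv2.resize(c['image'],(800,600)))
    print(n,c['fx'],c['W'][:3,3])
print(env.state())
E
```

```text
pics
top 453.82843215953267 [ 536.85228997   17.55442048 1261.63383255]
side 485.59073308047397 [-160.83387584  773.91093122  758.67951535]
{'t': 0.1, 'joints': array([-1.43460294e+00,  4.91495530e-01,  1.55936879e+00, -6.34159438e-06,
        1.09170557e+00, -1.05580112e-01]), 'qvel': array([-0.00165397, -0.00173046, -0.00103289,  0.00056623,  0.00070196,
        0.00145265]), 'tau': array([ 2.39199588e-03, -6.13624978e+01, -2.58604163e+01,  6.94348407e-02,
        4.70233255e-02, -5.46736476e-05]), 'eef_pos': array([ 149.64498398, -606.60780018,  214.12930571]), 'tcp_rot': array([-3.14062027e+00, -9.73915249e-05,  2.41776373e-01]), 'ft_force': array([-0.45475469, -0.39693922,  0.00112808]), 'moment': array([-0.0665077 , -0.04910897, -0.06690128]), 'opening': 0.995272499908717}
```

View pics/top1.png

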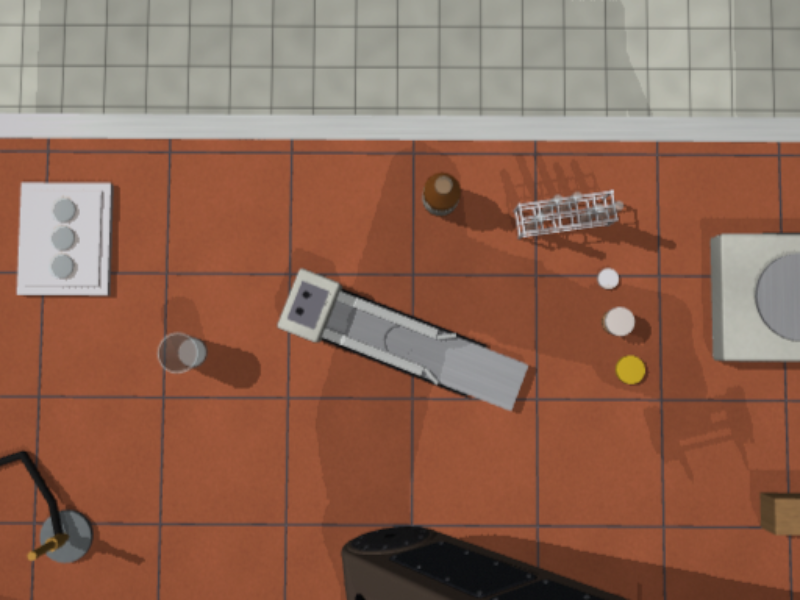

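The overview (800x600) shows three candidates: a small white disc at (608,278), a larger white disc with a stand shadow at (620,321), and a yellow disc at (630,370). I choose (620,321) and check it in one crop. The meter runs from its open end at about (520,390) to the head at about (310,305).

Run:
```python
from h import *
import pickle
c=pickle.load(open('top.pkl','rb'))
a=cv2.resize(c['image'][165:270,175:345],None,fx=4.5,fy=4.5,interpolation=cv2.INTER_CUBIC)
b=cv2.resize(c['image'][165:250,370:430],None,fx=3,fy=3,interpolation=cv2.INTER_CUBIC)
s=pickle.load(open('side.pkl','rb'))
cv2.imwrite('pics/crop1.png',a); print(a.shape)
P=pts(c);img=c['image'].astype(int)
# discs
sub=(slice(165,255),slice(370,430))
h=P[sub][...,2]
for lo,hi in((35,50),(5,20)):
    m=np.zeros(h.shape,np.uint8);m[(h>lo)&(h<hi)]=1
    n,l,st,ce=cv2.connectedComponentsWithStats(m)
    for i in range(1,n):
        if st[i,4]>30:print(lo,st[i],ce[i]+[370,165],np.nanmean(P[sub][l==i],0),img[sub][l==i].mean(0))
```

```text
(472, 765, 3)
35 [ 17  32  19  18 266] [396.39473684 205.72180451] [ 575.24867046 -356.05855248   41.72163706] [177.37593985 182.76315789 192.31954887]
5 [ 13   7  13  14 121] [389.18181818 178.50413223] [ 651.58816538 -347.20043675    8.8607723 ] [194.28099174 193.2231405  197.6446281 ]
5 [ 24  63  19  18 263] [403.20152091 236.36121673] [ 492.24214653 -382.86233829   11.31220791] [ 38.38403042 153.27376426 183.20152091]
```

View pics/crop1.png

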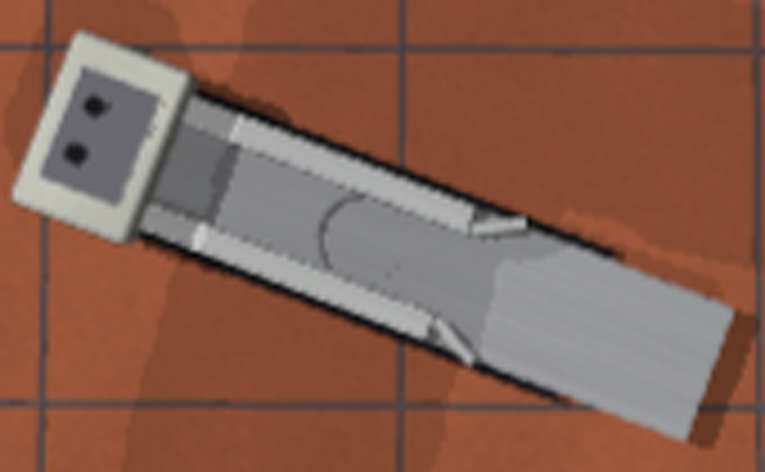

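View pics/side1.png

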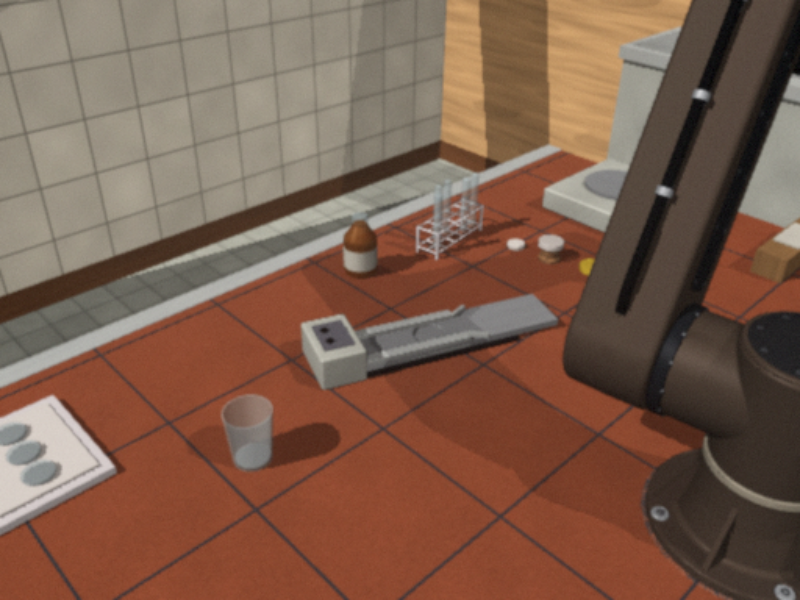

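Side view agrees: the larger white disc sits on a cork stand at (551,247), with the small white one lying flat at (515,244). Crop features: plate near corners (733,312) and (687,441), rail mouth corners about (468,231) and (435,320), pocket far arc (322,240), head front edge (190,78)–(133,243).

Run:
```python
from h import *
import pickle
c=pickle.load(open('top.pkl','rb'))
f=lambda x,y,z:ray(c,175+(x+.5)/4.5-.5,165+(y+.5)/4.5-.5,z)
near=[f(733,312,20),f(687,441,20)];head=[f(190,78,60),f(133,243,60)];rail=[f(468,231,28),f(435,320,28)];pk=f(322,240,20)
for n,q in(('near',near),('head',head),('rail',rail)):print(n,np.round(q,1).tolist(),np.round(np.mean(q,0),1),np.linalg.norm(q[0]-q[1]))
h=np.mean(head,0);n=np.mean(near,0);d=(h-n)[:2];d/=np.linalg.norm(d);print('dir',d,'yaw',np.arctan2(d[1],d[0]))
m=h[:2]-185*d;print('mouth',m,'near',(n[:2]-m)@d,'rail',(np.mean(rail,0)[:2]-m)@d,'pk far',(pk[:2]-m)@d, 'lat',(np.mean(rail,0)[:2]-m)@[-d[1],d[0]])
print('open',m-70*d)
P=pts(c)
sub=P[165:270,175:345].reshape(-1,3);k=(abs(sub[:,2]-20)<4);q=sub[k][:,:2];print('z20',np.median(sub[k],0),cv2.minAreaRect(q.astype(np.float32)))
k=(abs(sub[:,2]-60)<5);print('z60',cv2.minAreaRect(sub[k][:,:2].astype(np.float32)),np.median(sub[k],0))
```

```text
near [[498.2, -201.1, 20.0], [420.6, -172.9, 20.0]] [ 459.4 -187.    20. ] 82.6217353743452
head [[635.5, 125.6, 60.0], [538.1, 158.1, 60.0]] [586.8 141.8  60. ] 102.64644829532133
rail [[546.3, -40.2, 28.0], [492.8, -20.4, 28.0]] [519.6 -30.3  28. ] 57.08116158702958
dir [0.36120817 0.9324852 ] yaw 1.2012331080750966
mouth [519.9503974  -30.68737877] near -167.66266151690886 rail 0.2108002188707637 pk far 80.84061261203425 lat 0.4970811022024726
open [494.66582519 -95.96134302]
z20 [513.53884801 -60.8488161   19.64785416] ((523.97119140625, -22.352615356445312), (354.4359436035156, 96.7765884399414), 68.93126678466797)
z60 ((599.8882446289062, 177.34799194335938), (74.83482360839844, 109.57231140136719), 68.28794860839844) [600.357347   177.49471437  60.1863028 ]
```

```bash
cat >> h.py <<'E'
def go(x,y,z,yaw):  # prints shift in tool axes (m) and turn to reach world pose
    s=env.state();M=R.from_euler('xyz',s['tcp_rot']).as_matrix()
    d=M.T@(np.array([x,y,z])-s['eef_pos']);t=-(yaw-s['tcp_rot'][2])
    print('t',round(s['t'],2),'pos',np.round(s['eef_pos'],1),'yaw',round(s['tcp_rot'][2],4),'F',np.round(s['ft_force'],1),'op',round(s['opening'],3),'-> shift',np.round(d/1000,4),'turn',round((t+np.pi)%(2*np.pi)-np.pi,3))
E
python3 -m pendant '[[[1,0.473,-0.141,0,0.61],[1,0.473,-0.141,0,0.61],[1,0.473,-0.141,0,0.61],[1,0.473,-0.141,0,0.61],[1,0.473,-0.141,0,0.61],[1,0.473,-0.141,0,0.61],[1,0.473,-0.141,0,0.61],[1,0.473,-0.141,0,0.61]]]'
python3 -c "
from h import *
go(575,-356,150,-0.369)
c=cam('wrist');print(np.round(c['W'],2),np.round(c['tool_from_camera'],2),c['fx'])"
```

```text
t: 0.9
eef_pos: [488.5, -407.2, 214.4]
tcp_rot: [-3.141, 0.0, -0.368]
ft_force: [0.3, -1.4, -0.2]
opening: 1.003
t 0.9 pos [ 488.5 -407.2  214.4] yaw -0.3682 F [ 0.3 -1.4 -0.2] op 1.003 -> shift [ 0.0623 -0.0789  0.0644] turn 0.001
[[-3.6000e-01 -8.9000e-01 -2.7000e-01  5.6586e+02]
 [-9.3000e-01  3.4000e-01  1.1000e-01 -4.3543e+02]
 [-0.0000e+00  2.9000e-01 -9.6000e-01  3.8365e+02]
 [ 0.0000e+00  0.0000e+00  0.0000e+00  1.0000e+00]] [[   0.     -0.96   -0.29   82.28]
 [   1.      0.     -0.     -1.57]
 [   0.     -0.29    0.96 -169.27]
 [   0.      0.      0.      1.  ]] 309.47458402388224
```

```bash
python3 -m pendant '[[[1,0.0315,-0.0395,0.03,0],[1,0.0625,-0.079,0.07,0],[1,0.0625,-0.079,0.1,0],[1,0.0625,-0.079,0.1,0],[1,0.0625,-0.079,0.1,0],[1,0.0625,-0.079,0.1,0],[1,0.0625,-0.079,0.1,0],[1,0.0625,-0.079,0.1,0]]]'
python3 - <<'E'
from h import *
go(575,-356,33,-0.369)
c=cam('wrist');cv2.imwrite('pics/w1.png',c['image'])
P=pts(c);h=P[...,2]
m=((h>37)&(h<47)).astype(np.uint8)
n,l,st,ce=cv2.connectedComponentsWithStats(m)
for i in range(1,n):
    if st[i,4]>200:
        q=P[l==i];print(st[i],np.round(cv2.minEnclosingCircle(q[:,:2].astype(np.float32)),1) if 0 else cv2.minEnclosingCircle(q[:,:2].astype(np.float32)),np.median(q,0))
E
```

```text
t: 1.75
eef_pos: [573.5, -358.4, 116.4]
tcp_rot: [3.141, -0.002, -0.369]
ft_force: [-0.4, 0.0, -0.2]
opening: 1.0
t 1.75 pos [ 573.5 -358.4  116.4] yaw -0.3693 F [-0.4  0.  -0.2] op 1.0 -> shift [ 0.0004 -0.0029  0.0834] turn -0.0
[ 435    0   54  200 2153] ((590.24560546875, -529.0203247070312), 78.54490661621094) [ 600.03948671 -528.30357648   43.35513121]
[ 225  171   60   57 2653] ((577.3603515625, -355.29644775390625), 24.991199493408203) [ 578.59919745 -355.65060481   41.17410516]
```

View pics/w1.png

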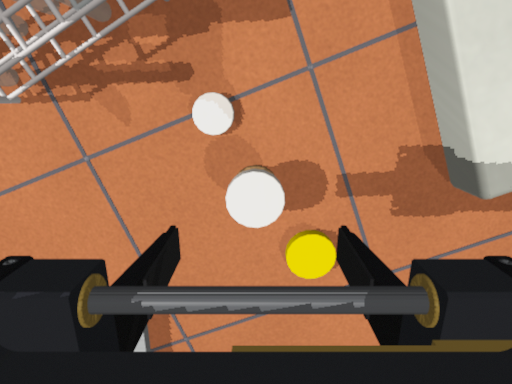

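The wrist view shows the disc on its stand at (255,198), the small white disc at (213,113) and the yellow one at (311,254). The disc is at about (577,-355.5). I go down now, with the fingers straddling it.

```bash
python3 -m pendant '[[[1,0.002,-0.004,0.03,0],[1,0.002,-0.004,0.06,0],[1,0.002,-0.004,0.075,0],[1,0.002,-0.004,0.083,0],[1,0.002,-0.004,0.083,0],[0.45,0.002,-0.004,0.083,0],[0.45,0.002,-0.004,0.083,0],[0.45,0.002,-0.004,0.083,0]]]'
python3 -m pendant '[[[0.45,0,0,0,0],[0.45,0,0,0,0],[0.45,0,0,0,0],[0.45,0,0,0,0],[0.45,0,0,0,0],[0.45,0,0,0,0],[0.45,0,0,0,0],[0.45,0,0,0,0]]]'
```

```text
t: 2.6
eef_pos: [577.3, -354.7, 32.7]
tcp_rot: [3.141, -0.001, -0.368]
ft_force: [0.0, 0.2, 1.2]
opening: 0.805
t: 3.4
eef_pos: [577.0, -354.5, 31.8]
tcp_rot: [3.141, -0.0, -0.368]
ft_force: [-0.8, -0.3, 2.6]
opening: 0.519
```

```bash
python3 -m pendant '[[[0.4,0,0,-0.005,0],[0.4,0,0,-0.015,0],[0.4,0,0,-0.04,0],[0.4,0,0,-0.07,0],[0.4,0,0,-0.08,0],[0.4,0,0,-0.08,0],[0.4,0,0,-0.08,0],[0.4,0,0,-0.08,0]]]'
python3 - <<'E'
from h import *
go(494.7,-96,80,-0.369)
c=cam('wrist');cv2.imwrite('pics/w2.png',c['image'])
P=pts(c)
for u,v in((255,300),(255,270),(240,285),(270,285)):print(u,v,P[v,u])
E
```

```text
t: 4.2
eef_pos: [576.5, -354.1, 110.2]
tcp_rot: [-3.141, 0.002, -0.368]
ft_force: [0.1, 0.3, -0.4]
opening: 0.516
t 4.2 pos [ 576.5 -354.1  110.2] yaw -0.3682 F [ 0.1  0.3 -0.4] op 0.516 -> shift [-0.1691 -0.2113  0.0307] turn 0.001
255 300 [ 604.04198002 -362.19567047  204.83204509]
255 270 [ 565.93288175 -346.49518265  119.78255041]
240 285 [ 487.72119616 -298.01309732   -2.02671175]
270 285 [ 476.89833204 -327.40374345   -1.34248576]
```

View pics/w2.png

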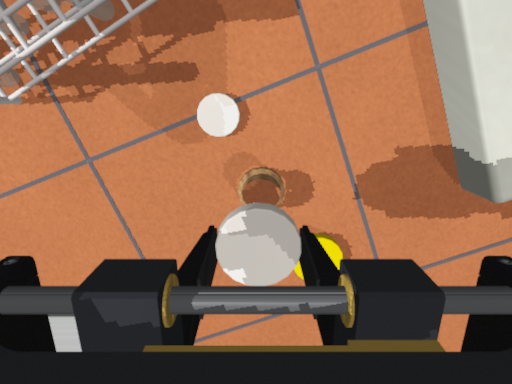

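Disc is held at (258,245) and the stand is empty at (262,188). Next I carry it to above the open end.

```bash
python3 -m pendant '[[[0.4,-0.028,-0.035,0,0],[0.4,-0.169,-0.211,0,0],[0.4,-0.169,-0.211,0,0],[0.4,-0.169,-0.211,0,0],[0.4,-0.169,-0.211,0,0],[0.4,-0.169,-0.211,0,0],[0.4,-0.169,-0.211,0,0],[0.4,-0.169,-0.211,0,0]]]'
python3 - <<'E'
from h import *
go(494.7,-96,23,-0.369)
c=cam('wrist');cv2.imwrite('pics/w3.png',cv2.resize(c['image'],(800,600),interpolation=cv2.INTER_CUBIC))
P=pts(c)
q=P[225:255,235:280].reshape(-1,3)
q=q[abs(q[:,2]-np.nanmedian(q[:,2]))<6]
A=np.c_[q[:,:2]-q[:,:2].mean(0),np.ones(len(q))];print('plane',np.linalg.lstsq(A,q[:,2],rcond=None)[0],q.mean(0))
import pickle;pickle.dump(c,open('w3.pkl','wb'))
E
```

```text
t: 5.05
eef_pos: [495.5, -96.6, 111.4]
tcp_rot: [3.141, 0.0, -0.367]
ft_force: [1.1, -1.5, -0.5]
opening: 0.52
t 5.05 pos [495.5 -96.6 111.4] yaw -0.3671 F [ 1.1 -1.5 -0.5] op 0.52 -> shift [-0.001  -0.0003  0.0884] turn 0.002
plane [ 1.20953638e-02 -2.49284723e-03  1.20836881e+02] [502.59287188 -97.09533881 120.83688112]
```

View pics/w3.png

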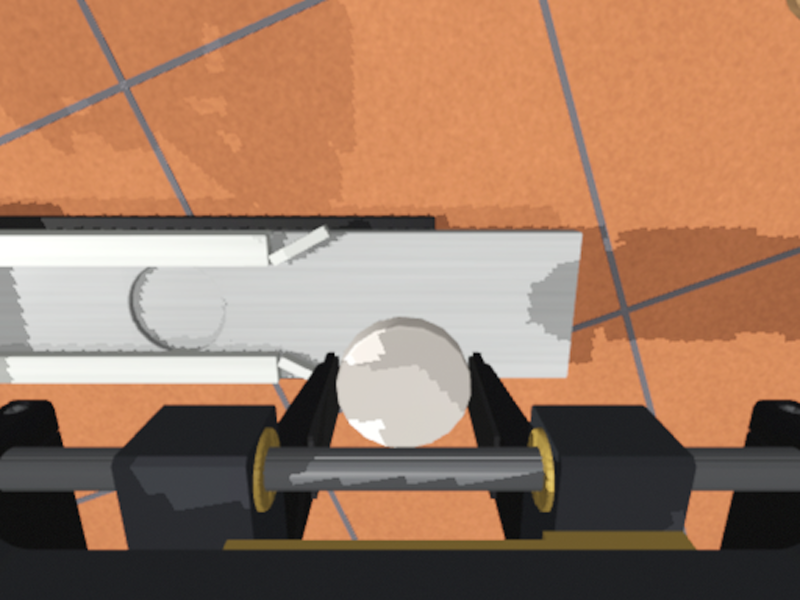

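The wrist view shows the disc held level (402,382), the pocket from x≈130 to 226 at y≈308, and the rail mouth inner corners at (268,264) and (278,352). The plate's near edge is at (575,305).

Run:
```python
from h import *
import pickle
c=pickle.load(open('w3.pkl','rb'))
f=lambda x,y,z:ray(c,(x+.5)*.64-.5,(y+.5)*.64-.5,z)
a=np.deg2rad(68.7);d=np.array([np.cos(a),np.sin(a)]);n=np.array([-d[1],d[0]]);m=np.array([519.8,-30.5])
for k,p in dict(ru=f(268,264,28),rl=f(278,352,28),ru2=f(30,265,28),rl2=f(30,352,28),pkL=f(130,305,20),pkR=f(226,308,20),near=f(575,305,20),edgeU=f(540,232,20),edgeL=f(520,377,20)).items():
    print(k,np.round(p,1),'along',round((p[:2]-m)@d,1),'left',round((p[:2]-m)@n,1))
```

```text
ru [547.5 -37.7  28. ] along 3.4 left -28.4
rl [499.8 -21.   28. ] along 1.6 left 22.1
ru2 [592.5  81.   28. ] along 130.3 left -27.2
rl2 [549.8 109.4  28. ] along 141.3 left 22.8
pkL [553.3  48.   20. ] along 85.3 left -2.7
pkR [532.3  -1.8  20. ] along 31.3 left -1.2
near [ 463.3 -186.3   20. ] along -165.7 left -4.0
edgeU [ 510.  -179.5   20. ] along -142.4 left -45.0
edgeL [ 431.8 -144.3   20. ] along -138.0 left 40.7
```

```bash
python3 -m pendant '[[[0.4,-0.001,0,0.03,0],[0.4,-0.001,0,0.06,0],[0.4,-0.001,0,0.075,0],[0.4,-0.001,0,0.081,0],[0.4,-0.001,0,0.084,0],[0.4,-0.001,0,0.086,0],[0.4,-0.001,0,0.087,0],[0.4,-0.001,0,0.087,0]]]'; python3 -m pendant '[[[0.4,0,0,0.0005,0],[0.4,0,0,0.0005,0],[0.4,0,0,0.001,0],[0.4,0,0,0.001,0],[0.4,0,0,0.0015,0],[0.4,0,0,0.0015,0],[0.4,0,0,0.0015,0],[0.4,0,0,0.0015,0]]]'
```

```text
t: 5.9
eef_pos: [494.6, -96.6, 25.1]
tcp_rot: [3.142, -0.001, -0.368]
ft_force: [0.4, 1.4, -0.2]
opening: 0.517
t: 6.7
eef_pos: [494.3, -96.4, 23.1]
tcp_rot: [3.142, 0.0, -0.368]
ft_force: [-0.4, -0.4, -0.7]
opening: 0.518
```

```bash
python3 -m pendant '[[[0.4,0,0,0.0005,0],[0.4,0,0,0.0005,0],[0.4,0,0,0.0005,0],[0.4,0,0,0.001,0],[0.4,0,0,0.001,0],[0.4,0,0,0.001,0],[0.4,0,0,0.001,0],[0.4,0,0,0.001,0]]]'
```

```text
t: 7.5
eef_pos: [494.3, -96.4, 22.1]
tcp_rot: [3.142, -0.0, -0.368]
ft_force: [-0.2, 0.0, -0.2]
opening: 0.518
```

```bash
python3 -m pendant '[[[0.4,0,0,0.0004,0],[0.4,0,0,0.0004,0],[0.4,0,0,0.0004,0],[0.4,0,0,0.0007,0],[0.4,0,0,0.0007,0],[0.4,0,0,0.0007,0],[0.4,0,0,0.0007,0],[0.4,0,0,0.0007,0]]]'
```

```text
t: 8.3
eef_pos: [494.4, -96.4, 21.7]
tcp_rot: [3.142, -0.0, -0.368]
ft_force: [-1.7, 1.4, 5.8]
opening: 0.519
```

Disc touches the plate (5.8 N). I release to a loose cage of about 59 mm and rise 1 mm.

```bash
python3 -m pendant '[[[0.62,0,0,0,0],[0.62,0,0,0,0],[0.62,0,0,0,0],[0.62,0,0,-0.001,0],[0.62,0,0,-0.0015,0],[0.62,0,0,-0.0015,0],[0.62,0,0,-0.0015,0],[0.62,0,0,-0.0015,0]]]'
python3 - <<'E'
from h import *
go(494.4,-96.4,22.5,-0.372)
c=cam('wrist');cv2.imwrite('pics/w4.png',c['image'])
P=pts(c)
q=P[225:255,235:280].reshape(-1,3)
q=q[abs(q[:,2]-np.nanmedian(q[:,2]))<6]
A=np.c_[q[:,:2]-q[:,:2].mean(0),np.ones(len(q))];print('plane',np.linalg.lstsq(A,q[:,2],rcond=None)[0],q.mean(0))
E
```

```text
t: 9.1
eef_pos: [494.3, -96.4, 22.9]
tcp_rot: [3.142, -0.0, -0.368]
ft_force: [-0.5, 0.5, -0.6]
opening: 0.618
t 9.1 pos [494.3 -96.4  22.9] yaw -0.3681 F [-0.5  0.5 -0.6] op 0.618 -> shift [ 0.0001 -0.      0.0004] turn 0.004
plane [ 6.98798408e-03 -3.51291252e-03  3.11773753e+01] [500.90838569 -96.6618869   31.17737531]
```

View pics/w4.png

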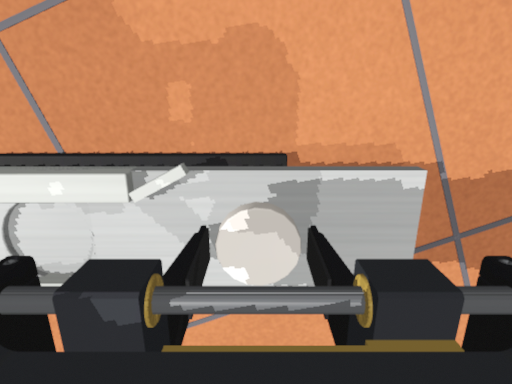

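The disc lies flat on the plate (258,245), loosely caged. Sliding begins.

```bash
python3 -m pendant '[[[0.62,0,-0.003,0,0],[0.62,0,-0.007,0,0],[0.62,0,-0.011,0,0],[0.62,0,-0.015,0,0],[0.62,0,-0.019,0,0],[0.62,0,-0.023,0,0],[0.62,0,-0.027,0,0],[0.62,0,-0.03,0,0]]]'; python3 -m pendant '[[[0.62,0,-0.003,0,0],[0.62,0,-0.006,0,0],[0.62,0,-0.01,0,0],[0.62,0,-0.014,0,0],[0.62,0,-0.018,0,0],[0.62,0,-0.022,0,0],[0.62,0,-0.026,0,0],[0.62,0,-0.03,0,0]]]'
```

```text
t: 9.95
eef_pos: [505.2, -68.0, 22.9]
tcp_rot: [3.142, -0.0, -0.368]
ft_force: [0.2, -0.2, -0.2]
opening: 0.622
t: 10.75
eef_pos: [516.1, -40.1, 22.9]
tcp_rot: [3.142, -0.0, -0.368]
ft_force: [0.6, -0.0, 0.4]
opening: 0.618
```

```bash
python3 -m pendant '[[[0.62,0,-0.003,0,0],[0.62,0,-0.006,0,0],[0.62,0,-0.009,0,0],[0.62,0,-0.012,0,0],[0.62,0,-0.015,0,0],[0.62,0,-0.018,0,0],[0.62,0,-0.021,0,0],[0.62,0,-0.024,0,0]]]'
python3 - <<'E'
from h import *
go(494.4,-96.4,22.5,-0.372)
c=cam('wrist');cv2.imwrite('pics/w5.png',c['image'])
E
```

```text
t: 11.55
eef_pos: [524.7, -17.8, 22.9]
tcp_rot: [3.142, -0.0, -0.368]
ft_force: [-0.8, 0.2, -0.3]
opening: 0.619
t 11.55 pos [524.7 -17.8  22.9] yaw -0.3682 F [-0.8  0.2 -0.3] op 0.619 -> shift [0.     0.0842 0.0004] turn 0.004
```

View pics/w5.png

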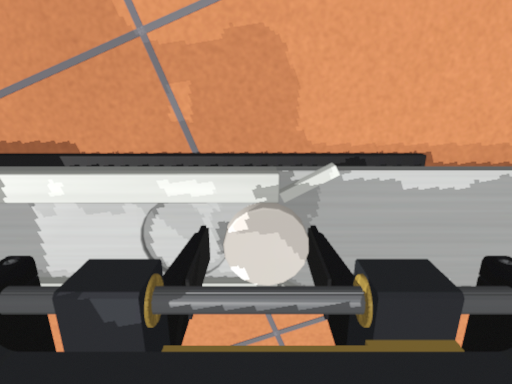

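The disc is between the rails at (266,245), resting against the rear finger; the pocket spans x≈142–227, about 49 mm ahead.

```bash
python3 -m pendant '[[[0.62,0,-0.002,0,0],[0.62,0,-0.005,0,0],[0.62,0,-0.008,0,0],[0.62,0,-0.011,0,0],[0.62,0,-0.014,0,0],[0.62,0,-0.017,0,0],[0.62,0,-0.019,0,0],[0.62,0,-0.02,0,0]]]'; python3 -m pendant '[[[0.62,0,-0.002,0,0],[0.62,0,-0.004,0,0],[0.62,0,-0.006,0,0],[0.62,0,-0.008,0,0],[0.62,0,-0.01,0,0],[0.62,0,-0.012,0,0],[0.62,0,-0.014,0,0],[0.62,0,-0.015,0,0]]]'
```

```text
t: 12.4
eef_pos: [531.8, 0.8, 22.9]
tcp_rot: [3.142, -0.0, -0.368]
ft_force: [-0.2, -0.1, 1.2]
opening: 0.621
t: 13.2
eef_pos: [537.2, 14.8, 22.9]
tcp_rot: [3.142, -0.0, -0.368]
ft_force: [-0.2, -1.6, 1.0]
opening: 0.619
```

```bash
python3 -m pendant '[[[0.62,0,-0.001,0,0],[0.62,0,-0.002,0,0],[0.62,0,-0.003,0,0],[0.62,0,-0.004,0,0],[0.62,0,-0.005,0,0],[0.62,0,-0.006,0,0],[0.62,0,-0.006,0,0],[0.62,0,-0.006,0,0]]]'; python3 -m pendant '[[[0.62,0,-0.0005,0,0],[0.62,0,-0.001,0,0],[0.62,0,-0.0015,0,0],[0.62,0,-0.002,0,0],[0.62,0,-0.0025,0,0],[0.62,0,-0.003,0,0],[0.62,0,-0.003,0,0],[0.62,0,-0.003,0,0]]]'
python3 - <<'E'
from h import *
c=cam('wrist')
P=pts(c)
for u in range(230,290,10):
  q=P[225:255,u:u+4].reshape(-1,3); print(u,np.nanmedian(q,0).round(1))
E
```

```text
t: 14.0
eef_pos: [539.3, 20.3, 22.9]
tcp_rot: [3.142, -0.0, -0.368]
ft_force: [-0.1, 0.9, -0.8]
opening: 0.621
t: 14.8
eef_pos: [540.4, 23.0, 22.9]
tcp_rot: [3.142, -0.0, -0.368]
ft_force: [0.4, -0.5, 0.0]
opening: 0.619
230 [550.4  37.4  27.3]
240 [548.8  31.7  27.9]
250 [547.   26.2  28.6]
260 [545.2  20.7  29.3]
270 [543.3  15.2  29.8]
280 [541.9   9.8  30.4]
```

Disc is dipping at its front (tops 27.3 front, 30.4 rear). I continue in small steps.

```bash
python3 -m pendant '[[[0.62,0,-0.0004,0,0],[0.62,0,-0.0008,0,0],[0.62,0,-0.0012,0,0],[0.62,0,-0.0016,0,0],[0.62,0,-0.002,0,0],[0.62,0,-0.002,0,0],[0.62,0,-0.002,0,0],[0.62,0,-0.002,0,0]]]'
cat > d.py <<'E'
from h import *
c=cam('wrist')
P=pts(c)
for u in range(220,300,10):
  q=P[225:255,u:u+4].reshape(-1,3); print(u,np.nanmedian(q,0).round(1))
E
python3 d.py
```

```text
t: 15.65
eef_pos: [541.1, 24.9, 22.9]
tcp_rot: [3.142, -0.0, -0.368]
ft_force: [0.1, -0.3, -0.5]
opening: 0.622
220 [549.5  47.8  14.8]
230 [551.2  39.2  27.2]
240 [549.5  33.6  27.8]
250 [547.6  28.   28.3]
260 [545.8  22.5  28.9]
270 [544.2  17.1  29.4]
280 [542.3  11.7  30.2]
290 [540.4   6.3  30.7]
```

```bash
python3 -m pendant '[[[0.62,0,-0.0004,0,0],[0.62,0,-0.0008,0,0],[0.62,0,-0.0012,0,0],[0.62,0,-0.0015,0,0],[0.62,0,-0.0015,0,0],[0.62,0,-0.0015,0,0],[0.62,0,-0.0015,0,0],[0.62,0,-0.0015,0,0]]]'
python3 d.py;python3 -m pendant '[[[0.62,0,-0.0003,0,0],[0.62,0,-0.0006,0,0],[0.62,0,-0.001,0,0],[0.62,0,-0.001,0,0],[0.62,0,-0.001,0,0],[0.62,0,-0.001,0,0],[0.62,0,-0.001,0,0],[0.62,0,-0.001,0,0]]]'
python3 d.py
```

```text
t: 16.5
eef_pos: [541.7, 26.3, 22.9]
tcp_rot: [3.142, -0.0, -0.368]
ft_force: [-0.6, 0.4, -0.6]
opening: 0.619
220 [549.1  49.6  14.9]
230 [551.7  40.7  26.6]
240 [549.4  35.2  26.7]
250 [547.4  29.7  26.7]
260 [545.4  24.2  26.8]
270 [543.3  18.8  26.7]
280 [541.3  13.4  26.7]
290 [538.9   7.9  26.7]
t: 17.35
eef_pos: [542.0, 27.2, 22.9]
tcp_rot: [3.142, -0.0, -0.368]
ft_force: [-0.3, 0.1, -0.1]
opening: 0.615
220 [549.8  50.3  16.2]
230 [552.2  41.7  26.8]
240 [549.9  36.2  26.7]
250 [547.7  30.7  26.5]
260 [545.8  25.2  26.7]
270 [543.7  19.8  26.7]
280 [541.4  14.3  26.6]
290 [539.1   8.9  26.8]
```

Disc dropped flat, with its top at 26.7 everywhere (31.2 before, so 4.5 mm down), at negligible force. I release and retreat.

```bash
python3 -m pendant '[[[0.75,0,0.002,0,0],[0.75,0,0.002,0,0],[0.75,0,0.002,0,0],[0.75,0,0.002,-0.003,0],[0.75,0,0.002,-0.03,0],[0.75,0,0.002,-0.07,0],[0.75,0,0.002,-0.11,0],[0.75,0,0.002,-0.12,0]]]'; python3 -m pendant '[[[0.75,-0.03,0,-0.02,0],[0.75,-0.05,0,-0.03,0],[0.75,-0.05,0,-0.03,0],[0.75,-0.05,0,-0.03,0],[0.75,-0.05,0,-0.03,0],[0.75,-0.05,0,-0.03,0],[0.75,-0.05,0,-0.03,0],[0.75,-0.05,0,-0.03,0]]]'
python3 - <<'E'
from h import *
c=cam('wrist');cv2.imwrite('pics/w6.png',c['image']);P=pts(c);h=P[...,2]
m=((c['image'].min(-1)>0)&(h>24.5)&(h<32)).astype(np.uint8)
n,l,st,ce=cv2.connectedComponentsWithStats(m)
for i in range(1,n):
    if st[i,4]>150:
        q=P[l==i];A=np.c_[q[:,:2]-q[:,:2].mean(0),np.ones(len(q))]
        print(st[i],cv2.minEnclosingCircle(q[:,:2].astype(np.float32)),'plane',np.linalg.lstsq(A,q[:,2],rcond=None)[0].round(4))
k=(abs(h-20)<3)&(abs(P[...,1]-0)<150);print('plate',np.nanmedian(h[k]))
E
```

```text
t: 18.2
eef_pos: [542.7, 25.3, 146.9]
tcp_rot: [-3.14, -0.006, -0.368]
ft_force: [0.0, -0.1, 0.3]
opening: 0.749
t: 19.0
eef_pos: [494.8, 43.2, 172.5]
tcp_rot: [3.141, 0.001, -0.368]
ft_force: [1.3, 0.5, -0.1]
opening: 0.749
[ 119   75  233  111 7180] ((553.4462280273438, 45.99380111694336), 121.25660705566406) plane [1.00000e-03 1.50000e-03 2.72927e+01]
[ 236  108   49   50 1921] ((541.6193237304688, 24.783769607543945), 24.95330047607422) plane [ 1.80000e-03 -1.10000e-03  2.67167e+01]
plate 19.282016791022244
```

View pics/w6.png

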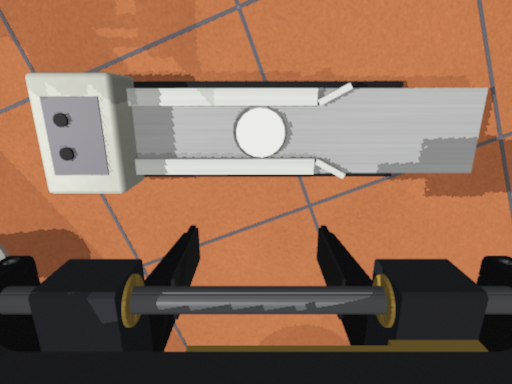

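Disc sits in the pocket at (260,132), level (tilt about 0.1°) and 7.4 mm proud of the plate; the robot is clear. I hand it in.

```bash
python3 -c "
from cell import env
print(env.job_done())"
```

```text
the job is handed in; nothing more can be done
None
```

The white disc is in the meter's pocket, flat and released, and I handed the job in at about 19 s of robot time. I took it from the cork stand, laid it on the open near end, and pushed it between the rails with the fingers only loosely around it until it dropped in.

**Seating:** In the last check the disc's top was level to about 0.1° and 7.4 mm above the plate, against 7.5 mm expected. It had dropped 4.5 mm, the pocket's full depth.

**Forces:** I read at most about 1.6 N of sideways force while sliding. The readings come only at the end of each move, so a short peak in between would not show. Laying the disc down pressed the plate with 5.8 N, before the mouth.

**Cameras:** The top and wrist cameras disagreed by about 2 mm sideways. This did not matter, because the funnel and rails centred the disc.

**Rack, bottle and beaker:** I kept the arm away from all three, but did not measure their positions again at the end.

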